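Refit the cover of a desk cable outlet

TASK

Close the round cable-outlet box on the desk: with a fingertip, push the stud on its cover round until the notch in the cover's edge stands over the locating pin, then press the cover down fully home, flush with the rim, and let go. Do not grip or lift the cover, do not use much force, and leave the other things on the desk where they are.

Things in the scene. Friction and masses are not known exactly. Their poses are not given: they have to be found in the camera images.
- outlet_box: round black cable-outlet box fixed to the desk, 158 mm across; origin at the centre of its underside, on the desk top (z = 0). Its rim stands 39 mm above the desk (inner radius 72 mm, wall 7 mm). Its own +x axis points from its centre to the locating pin, where a 20 mm wide lug sticks out of the housing as far as 89 mm from the centre.
- pin (a point): tip of the locating pin: an upright steel pin, 12 mm in diameter with a domed tip, fixed just inside the rim of the box, its axis 66 mm from the centre of the box, its tip 39 mm above the desk. The half of it that lies beyond the edge of the cover can be seen from above, in the gap between the cover and the rim, next to the lug.
- notch (a point): middle of the mouth of the notch in the edge of the cover, on its top face, 66 mm from the centre of the cover. The notch is 15 mm wide at its floor (56 mm from the centre), about 18 mm at its mouth, and goes right through. The pin fits it with about 2 mm to spare on each side (0.03 rad), and its domed tip draws the notch in from about 0.06 rad.
- cover_center (a point): centre of the top face of the flat grey cover, a disc of 66 mm radius, 8 mm thick, that turns about the upright axis of the box and slides down along it. At the start its top face stands 48.5 mm above the desk, 9.5 mm proud of the rim, and its underside 1.5 mm above the pin; fully home its top face is 38.5 mm above the desk, flush with the rim. A round pad, 32 mm across and under 1 mm high, marks the centre.
- stud: the only stud on the cover; origin at the centre of its foot, on the cover's top face: an upright round steel post, 14 mm in diameter (18 mm at its foot), 20 mm tall above the cover's top face, 42 mm from the centre of the cover, exactly opposite the notch. Pushed sideways with a fingertip it turns the cover; this takes 1.5 to 2 N at the stud, and the cover stays where it is left.
- cover_turn (a joint): turn of the cover in rad, counter-clockwise seen from above; at 0 (or any multiple of 2 pi) the notch stands exactly over the pin. It can be turned either way.
- cover_press (a joint): how far the cover has been pressed down, in m: 0 at the start (proud), 0.010 fully home against a hard stop; negative means it was pulled up. It is a tight sliding fit: it moves down under about 5 N, and stays where it is left. Unless the notch is over the pin the cover stops on the pin after about 0.0015.
- vial: small white vial, 24 mm across, 56 mm tall, standing close to the outlet box on the robot's side; loose, a bystander; origin at the centre of its underside
- usb_adapter: small white USB adapter stick, 86 x 22 x 15 mm, lying close to the outlet box on the robot's side; loose, a bystander; origin at the centre of its underside
- mouse: black computer mouse, 108 x 60 x 36 mm; loose, a bystander; origin at the centre of its underside
- stapler: desk stapler, 132 x 32 x 51 mm; loose, a bystander; origin at the centre of its underside
- calculator: desk calculator, 128 x 92 x 25 mm; loose, a bystander; origin at the centre of its underside

How it is judged:
On the way, in this order (a step that is already met when the one before it is completed fails the run):
1. the notch is turned to the pin while the cover still stands proud (horizontal distance between notch and pin below 0.008 m and value of joint cover_press below 0.006 m).
2. the cover is pressed home (horizontal distance between notch and pin below 0.005 m and value of joint cover_press above 0.0085 m), for 0.1 s.
At the end, for the whole second after the job is handed in: The cover is pressed down at least 8.5 of its 10 mm, the notch is within 5 mm of the pin seen from above, and the cover is at rest (all of step 2 and velocity of joint cover_turn between -0.05 and 0.05 rad/s); the robot touches nothing.
It fails at once if the cover is lifted (pulled up more than 3 mm) (value of joint cover_press below -0.003 m).
It fails at once if the stud is gripped (or shoved) with more than 32 N in all (contact force between the fingers and stud above 32 N).
It fails at once if the fingers grip, press or shove the box or its cover with more than 45 N (contact force between the fingers and outlet_box above 45 N).
It fails at once if a bystander is moved more than 25 mm (distance of any of vial, usb_adapter, mouse, stapler, calculator from where it was at the start of the episode above 0.025 m).
It also fails if it takes over 51 s, if anything falls off the work surface, if the arm or the gripper's body presses on something with over 40 N, if the wrist force passes 120 N, or if a joint passes its speed limit or range.

ROBOT

A 7-joint arm with a two-finger parallel gripper is mounted at the origin on the work surface; the furniture and walls round the work are solid. World frame = base frame: x ahead of the robot, y to its left, z up, the work surface at z = 0. Lengths are in m, angles in rad, forces in N, time in s.
With the tool pointing down it reaches from about 0.425 to 0.95 m from the base axis. Payload 4.7 kg.
Tool frame: the origin (TCP) lies between the finger pads; the fingertips stand 25 mm ahead of it and the grasp point (between the pads) lies 6 mm ahead of it; x points along the fingers, z is the direction in which the jaws open and shut, and the axes are right-handed (so a half turn about x gives the same grasp; the last joint's range is limited). The gripper opens to 85 mm and grips with 20 to 120 N. Pads are 22 mm wide; open, the fingers measure 114 mm over their backs; the gripper's body (76 mm by 85 mm) begins 54 mm behind the grasp point. The pads swing forward as they close: fully open they stand 13 mm farther back than shut.
Start: joints at [1.165, 0.469, -0.049, 1.532, 0.024, 1.141, -0.082], TCP at [0.248, -0.628, 0.256] pointing down, gripper open.
Joint ranges: [-2.59, 2.59], [-0.33, 1.99], [-1.39, 1.29], [0.1, 2.45], [-1.04, 4.18], [0.21, 1.99], [-2.66, 2.66]. Speed limits (rad/s): [2.57, 2.57, 3.14, 3.14, 3.14, 3.14, 3.14].

INTERFACE

Orientations are given as a 3x3 rotation matrix whose columns are the frame's x, y, z axes.
In Python, from rig import * gives the robot as it stands. Calls block until the motion is done:
- movep(position, orientation): joint-space move of the TCP to a pose.
- move_l(position, attitude=None, feed=0.15, until_force=None): straight line of the TCP; attitude=None keeps the orientation; feed is the mean speed in m/s. With until_force (N) it stops when the force on the tool has changed by that much, and returns True; else False.
- move_joints(angles): joint-space move.
- command_gripper(opening, newtons=None): finger opening in m; newtons is the grip in N (None keeps the last); returns when the fingers have stopped.
- sleep(seconds).
- inverse_kinematics(position, orientation): joint angles nearest the present ones, or None.
- sense(): the state.
- camera(name): name is "side" or "top" or "wrist"; returns (picture, depth): 400x640x3 uint8, red, green, blue; 400x640 float32, m along the optical axis (not along the pixel's ray), 0 where there is no reading.
- camera_params(name): a dict with "K" (3x3 intrinsics, pixels), "position" and "rotation" of the camera in the world; the wrist camera has in their place "tool_from_camera" (4x4, takes a point from camera to tool coordinates, whose origin is the TCP and whose axes are the tool frame's). Camera axes: x right, y down, z forward; pixel columns grow to the right and rows downward; lengths in m; the calibration is good to about 2 mm. A picture is of the moment at which its call begins: read the wrist's pose just before it. camera_params takes no time and is no camera call.
A pose or a line that the arm cannot do raises Unreachable and nothing moves.
- finish_job(): hands the job in, once; it reports no verdict.
The state is a dict: "time_s": time; "joint_pos": joint angles; "qd": joint speeds; "joint_efforts": joint torques, N m; "position": TCP position; "tcp_rot": TCP orientation; "wrist_force": force on the tool from outside, world axes, zero at the start; "ft_torque": the same for the moment, N m; "finger_gap": finger opening in m.
Only numpy, scipy, OpenCV 4.12 (cv2) and the standard library are available. Lean on these libraries where they do the work, as an engineer would, in place of code of your own. Each camera call takes 0.05 s, during which the arm holds its last target. There are 200 camera calls.

## Working session

There is one attempt and no reset: what is moved stays moved. The work goes in short steps, each a Python script; the robot and the scene stay as the last script left them, time stands still between calls to the robot, and variables do not carry over. Pictures are saved under pics/ and viewed, about 8 in all and at most 12, crops included, and the job is handed in when it is done.

```bash
mkdir -p pics; ls
python3 - <<'E'
from rig import *
import cv2,numpy as np
s=sense();print(s['time_s'],s['position'],s['tcp_rot'],s['finger_gap'])
for n in['top','side']:
    im,d=camera(n);cv2.imwrite(f'pics/{n}1.png',im[:,:,::-1]);np.savez(f'pics/{n}1.npz',im=im,d=d);print(n,camera_params(n))
print(camera_params('wrist'))
E
```

```text
pics
0.0 [ 0.24817335 -0.62715408  0.25528368] [[-7.69126621e-04  9.29835867e-01  3.67973733e-01]
 [ 1.76066026e-03  3.67974531e-01 -9.29834203e-01]
 [-9.99998154e-01 -6.72835085e-05 -1.92014407e-03]] 0.08540092345131796
top {'K': array([[392.59306759,   0.        , 325.40972839],
       [  0.        , 392.59306759, 198.67384387],
       [  0.        ,   0.        ,   1.        ]]), 'position': array([0.39947432, 0.06777539, 1.15537026]), 'rotation': array([[-2.05104016e-02, -9.94447631e-01,  1.03214495e-01],
       [-9.99786029e-01,  2.06781917e-02,  5.55791878e-04],
       [-2.68699503e-03, -1.03181011e-01, -9.94658966e-01]])}
side {'K': array([[455.24072841,   0.        , 314.74880338],
       [  0.        , 455.24072841, 197.843379  ],
       [  0.        ,   0.        ,   1.        ]]), 'position': array([ 0.39983928, -0.80501979,  0.72425665]), 'rotation': array([[ 0.99170797, -0.07866002,  0.10162634],
       [-0.12850287, -0.59758716,  0.79143957],
       [-0.00152405, -0.7979362 , -0.60273999]])}
{'K': array([[306.97069217,   0.        , 321.70162602],
       [  0.        , 306.97069217, 199.262824  ],
       [  0.        ,   0.        ,   1.        ]]), 'tool_from_camera': array([[-2.84126380e-04, -3.22266808e-01,  9.46648839e-01,
        -1.19232772e-01],
       [ 5.09953983e-04, -9.46648800e-01, -3.22266642e-01,
         8.22402162e-02],
       [ 9.99999830e-01,  3.91182891e-04,  4.33309140e-04,
        -5.35766884e-05],
       [ 0.00000000e+00,  0.00000000e+00,  0.00000000e+00,
         1.00000000e+00]])}
```

View pics/top1.png

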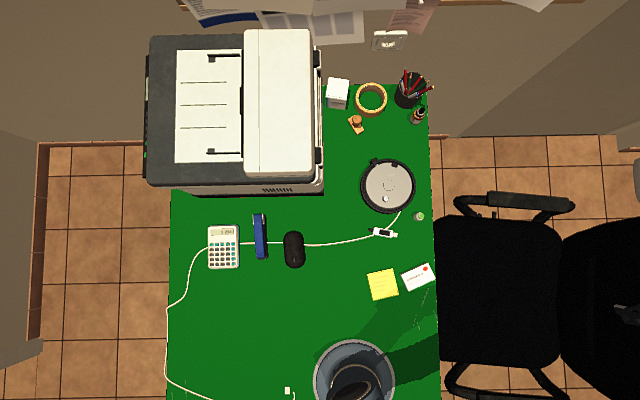

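```bash
cat > h.py <<'E'
from rig import *
import cv2,numpy as np
def ray(n,u,v,z,cp=None):
    cp=cp or camera_params(n)
    r=cp['rotation']@np.linalg.inv(cp['K'])@np.array([u,v,1.]);p=cp['position']
    return p+r*(z-p[2])/r[2]
def wristcp(s):
    c=camera_params('wrist');T=c['tool_from_camera'];R=s['tcp_rot']
    return dict(K=c['K'],rotation=R@T[:3,:3],position=s['position']+R@T[:3,3])
def rectify(im,cp,c,z,half=.11,px=700):
    "image of plane z, x up, -y right, centred on c"
    s=px/2/half
    g=np.array([[c[0]+half,c[1]+half],[c[0]+half,c[1]-half],[c[0]-half,c[1]-half],[c[0]-half,c[1]+half]])
    P=np.c_[g,np.full(4,z)]
    q=(P-cp['position'])@cp['rotation'];q=q@cp['K'].T;q=q[:,:2]/q[:,2:]
    H=cv2.getPerspectiveTransform(q.astype(np.float32),np.float32([[0,0],[px,0],[px,px],[0,px]]))
    return cv2.warpPerspective(im,H,(px,px),flags=cv2.INTER_CUBIC)
E
python3 - <<'E'
from h import *
for nm,u,v,z in[('c',388,186,.0485),('lug',375,162,.039),('stud top',385.5,199,.0685),('vial',419,216,.056),('usb',383,232,.015),('mouse',294,249,.036),('can',355,385,0)]: print(nm,ray('top',u,v,z).round(3))
im=np.load('pics/top1.npz')['im']
c=ray('top',388,186,.0485)
a=cv2.resize(im[145:260,340:440],None,fx=5,fy=5,interpolation=cv2.INTER_CUBIC)
cv2.imwrite('pics/crop1.png',a[:,:,::-1])
E
```

```text
c [ 0.547 -0.11   0.048]
lug [ 0.619 -0.077  0.039]
stud top [ 0.508 -0.099  0.068]
vial [ 0.459 -0.193  0.056]
usb [ 0.417 -0.096  0.015]
mouse [0.374 0.16  0.036]
can [-0.01  -0.004  0.   ]
```

View pics/crop1.png

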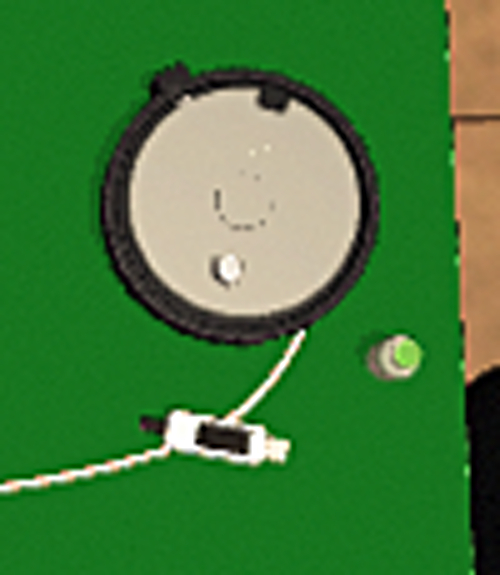

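View pics/side1.png

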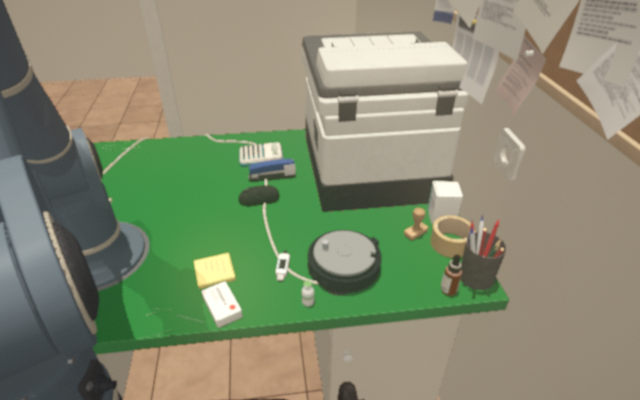

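Run:
```python
from h import *
R=np.array([[0,1,0],[0,0,-1],[-1,0,0.]])
q=inverse_kinematics([.575,-.11,.25],R);print(q)
movep([.575,-.11,.25],R)
command_gripper(0.0,20)
s=sense();print(s['time_s'],s['position'],s['finger_gap'],s['wrist_force'])
im,d=camera('wrist');cp=wristcp(s)
np.savez('pics/w1.npz',im=im,d=d,cp=cp)
t=np.load('pics/top1.npz')['im']
a=rectify(im,cp,(.547,-.11),.0485,.1,580);b=rectify(t,camera_params('top'),(.547,-.11),.0485,.1,580)
cv2.imwrite('pics/w1.png',im[:,:,::-1]);cv2.imwrite('pics/w1r.png',a[:,:,::-1])
```

```text
[ 0.36036178  0.34813953 -0.31229379  1.74678053  0.1200841   1.06533804
 -1.56345053]
3.0583 [ 0.57500725 -0.10999966  0.25001954] -4.622938782687854e-05 [-0.56469238  0.0694723  -0.84872857]
```

View pics/w1r.png

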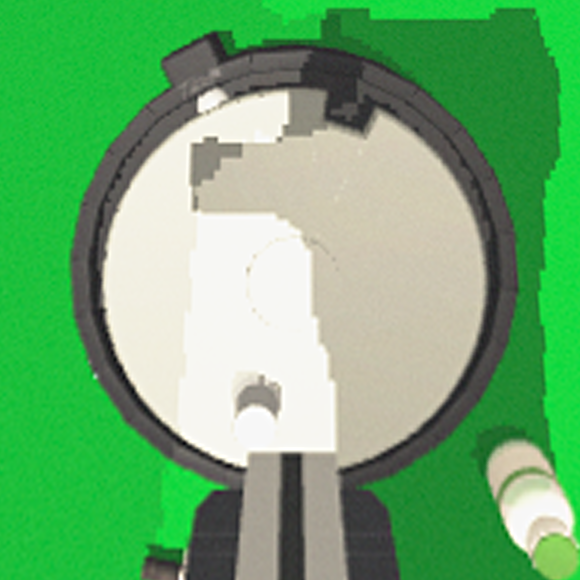

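The wrist picture, rectified at 2.9 px/mm, shows the cover centre at (294,281), the notch at (346,124), the stud foot at (257,393), the pin at (212,101) and the lug at (192,55). The notch is at about -0.32 rad and the pin at about +0.44 rad, so the cover needs about +0.76 rad CCW. The stud must be pushed towards -y.

```bash
cat >> h.py <<'E'
C=np.array([.550,-.1116])
def pose(th,off,z=.081,dr=0):
    "tool for notch angle th: finger axis off behind the stud along the tangent"
    f=th+np.pi; e=np.array([np.cos(f),np.sin(f)]); t=np.array([-e[1],e[0]])
    p=C+(.042+dr)*e-off*t
    return np.r_[p,z],np.array([[0,-e[0],t[0]],[0,-e[1],t[1]],[-1,0,0.]])
E
python3 - <<'E'
from h import *
p,R=pose(-.32,.034)
movep(p+[0,0,.07],R)
move_l(p,feed=.1)
sleep(.2);s=sense();f0=s['wrist_force'];print(s['time_s'],p,f0)
hit=move_l(pose(-.32,.015)[0],feed=.015,until_force=1.2)
s=sense();t=R[:,2];print(hit,s['time_s'],s['wrist_force']-f0,'travel',(s['position']-p)@t)
im,d=camera('wrist');cv2.imwrite('pics/w2.png',im[:,:,::-1])
E
```

```text
4.7083 [ 0.52082738 -0.0661142   0.081     ] [ 0.50761281 -0.46238562  0.77777098]
True 5.625 [ 0.16521513  0.75054115 -0.38943478] travel 0.014535712996836612
```

View pics/w2.png

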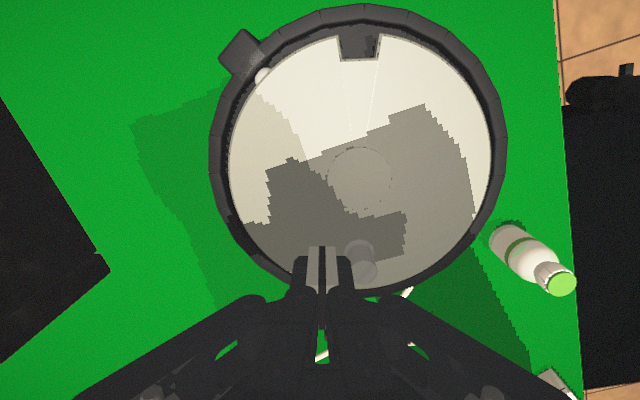

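The view shows the finger at (325,265), touching the stud at (360,255). The notch is at (360,45) and the pin at (262,75). Contact came at an offset of about 19.5 mm. I'll push round to just short of the pin, then measure.

Run:
```python
from h import *
f0=sense()['wrist_force'];fm=0
for th in np.linspace(-.32,.38,13)[1:]:
    p,R=pose(th,.0195); move_l(p,R,feed=.03)
    fm=max(fm,np.linalg.norm(sense()['wrist_force']-f0))
s=sense();print(s['time_s'],s['position'],p,fm)
im,d=camera('wrist');cp=wristcp(s);np.savez('pics/w3.npz',im=im,d=d,cp=cp)
a=rectify(im,cp,C,.0485,.1,580);cv2.imwrite('pics/w3r.png',a[:,:,::-1])
```

```text
8.675 [ 0.50377628 -0.1090926   0.08099885] [ 0.50376314 -0.1090697   0.081     ] 1.582357286732999
```

View pics/w3r.png

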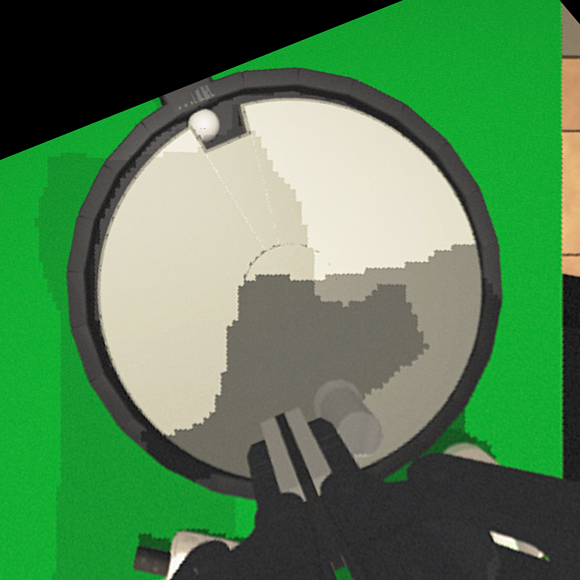

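The notch is now at about 0.40 rad (floor corners (206,150) and (247,135)). The pin dome is at (204,126), which after parallax correction is r≈65.3 mm at about 0.465 rad. I'll push 0.06 rad more and re-check.

Run:
```python
from h import *
for th in(.41,.44):
    p,R=pose(th,.0195); move_l(p,R,feed=.02)
s=sense();print(s['time_s'],s['position'])
im,d=camera('wrist');cp=wristcp(s);np.savez('pics/w4.npz',im=im,d=d,cp=cp);print(cp['position'])
a=rectify(im,cp,C,.0485,.1,580);
a=rectify(im,cp,C+[.055,.025],.0485,.025,600);cv2.imwrite('pics/w4r.png',a[:,:,::-1])
```

```text
9.225 [ 0.50367351 -0.11181505  0.08096537]
[ 0.57810274 -0.07681486  0.20019579]
```

View pics/w4r.png

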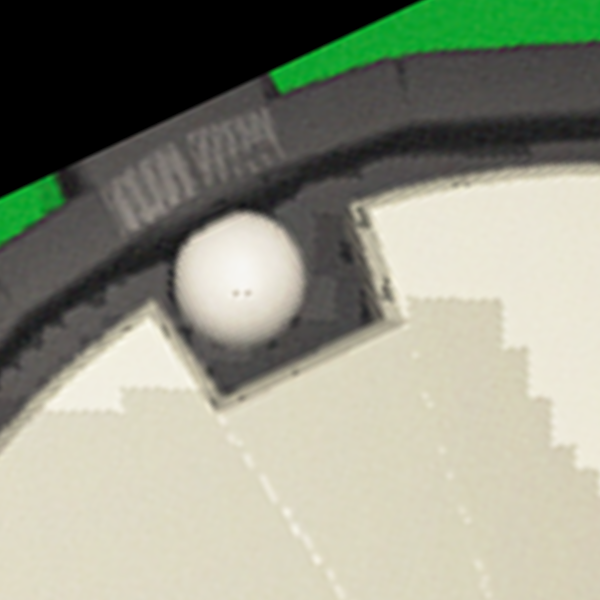

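The notch is at about 0.453 rad and the pin at about 0.465 rad with parallax corrected, so about 1 mm is left. I'll nudge it 0.017 rad, back off, then press on the centre pad.

Run:
```python
from h import *
th=.457
p,R=pose(th,.0195); move_l(p,R,feed=.01)
move_l(pose(th,.03)[0],feed=.05)
move_l(pose(th,.03,.125)[0],feed=.1)
q=np.r_[C,.125]; move_l(q,feed=.1); move_l(np.r_[C,.082],feed=.08)
sleep(.2);f0=sense()['wrist_force']
hit=move_l(np.r_[C,.0615],feed=.01,until_force=20)
s=sense();print(hit,s['time_s'],s['position'],s['wrist_force']-f0)
sleep(.2);s=sense();print(s['position'],s['wrist_force']-f0)
```

```text
True 13.9417 [ 0.55002646 -0.11156861  0.063548  ] [-2.47546354  0.77466103  5.05485561]
[ 0.55006021 -0.11158007  0.06353567] [-1.33601652  0.19986914  4.632263  ]
```

The fingertip stopped at z = 0.0385, the home height. I'll back off and verify.

Run:
```python
from h import *
move_l(np.r_[C,.12],feed=.08)
p,R=pose(.32,.0);movep(np.r_[C+[.02,0],.25],np.array([[0,1,0],[0,0,-1],[-1,0,0.]]))
sleep(.2);s=sense();print(s['time_s'],s['wrist_force'])
im,d=camera('wrist');cp=wristcp(s)
v,u=np.mgrid[:400,:640]
P=(np.stack([u,v,np.ones_like(u)],-1)@np.linalg.inv(cp['K']).T*d[...,None])@cp['rotation'].T+cp['position']
r=np.hypot(*(P[...,:2]-C).transpose(2,0,1));a=P[...,0]>C[0]
for lo,hi in((.02,.05),(.0735,.0775),(.1,.13)):
    m=(r>lo)&(r<hi)&a&(d>0);print(lo,np.median(P[m][:,2]),m.sum())
w=rectify(im,cp,C,.0385,.1,580);cv2.imwrite('pics/w5r.png',w[:,:,::-1])
t,_=camera('top');t0=np.load('pics/top1.npz')['im']
df=cv2.absdiff(t,t0).max(2)[200:275,200:440];print('diff bystander area',(df>60).sum())
cv2.imwrite('pics/t5.png',np.vstack([x[150:275,200:440,::-1].repeat(2,0).repeat(2,1) for x in(t0,t)]))
```

```text
15.7917 [ 0.18644812  0.42384404 -0.82928614]
0.02 0.2902065186927484 31244
0.0735 0.040792128985966514 843
0.1 0.0015398523839276201 8386
diff bystander area 724
```

View pics/w5r.png

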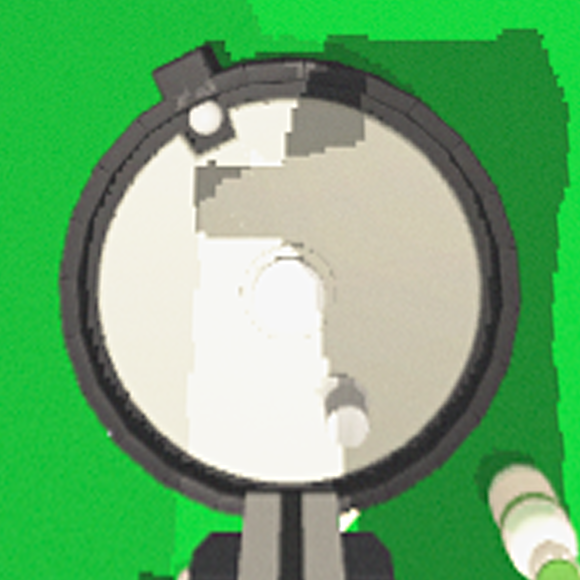

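View pics/t5.png

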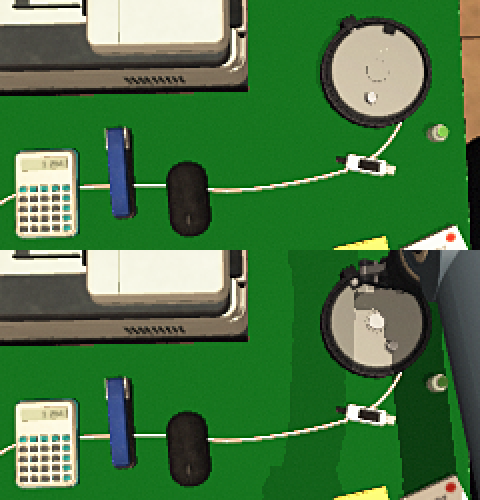

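The pin sits centred in the notch at (207,120), and the bystanders haven't moved. The 0.29 m cover height was fingers in the depth mask, so I'll redo that one with them filtered out and then hand in.

Run:
```python
from h import *
s=sense();im,d=camera('wrist');cp=wristcp(s)
v,u=np.mgrid[:400,:640]
P=(np.stack([u,v,np.ones_like(u)],-1)@np.linalg.inv(cp['K']).T*d[...,None])@cp['rotation'].T+cp['position']
r=np.hypot(*(P[...,:2]-C).transpose(2,0,1))
z={k:np.median(P[(r>k[0])&(r<k[1])&(d>0)&(P[...,2]<.06)][:,2]) for k in((.02,.05),(.074,.077),(.1,.13))};print(z)
if abs(z[.02,.05]-z[.074,.077])<.003: finish_job();print('done',sense()['time_s'])
```

```text
{(0.02, 0.05): np.float64(0.04033402145468612), (0.074, 0.077): np.float64(0.04088697950158837), (0.1, 0.13): np.float64(0.0016732218596625104)}
the job is handed in; nothing more can be done
the job is handed in; nothing more can be done
```

The outlet box is closed and the job is handed in, at about 16 s of the 51 s allowed. No verdict was reported.

I pushed the stud counter-clockwise by about 0.78 rad with the closed fingertips, checking the notch against the pin twice on the way. I then pressed on the centre pad until the force stop (set at 20 N) tripped, and raised the arm clear.

**Last checks:**
- **Cover height:** the fingertips stopped at z ≈ 38.5 mm, the home height. By depth camera the cover is at 40.3 mm and the rim at 40.9 mm. The desk reads 1.7 mm, so both carry the same small offset and the cover is flush.
- **Notch and pin:** the last wrist picture shows the pin seated in the notch.
- **Other things on the desk:** in the before-and-after top views, the vial, adapter, mouse, stapler and calculator look unmoved. The pixel difference count there was not zero (724), and I put that down to the arm and its shadow being in view.
- **A check that failed:** the first cover-height reading was wrong (0.29 m) because the gripper was in the measured area. I repeated it with the gripper filtered out, and that gave the figures above.

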